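# Stop a rotating-platform base from rocking with its two levelling screws

### The arm

A 6-joint arm with a two-finger parallel gripper is mounted at the origin on a cart in front of the work surface, level with it; the furniture and walls round the work are solid. World frame = base frame: x ahead of the robot, y to its left, z up, the work surface at z = 0. Lengths are in m, angles in rad, forces in N, time in s.
With the tool pointing down it reaches from about 0.35 to 0.975 m from the base axis. Payload 4.9 kg.
Tool frame: the origin (TCP) lies midway between the tips of the shut fingers; the grasp point (between the pads) lies behind it (manip.grasp_offset is the y of the grasp point in the tool frame, in m); y points along the fingers, z is the direction in which the jaws open and shut, and the axes are right-handed (so a half turn about y gives the same grasp; the last joint's range is limited). The gripper opens to 85 mm and grips with 20 to 120 N. Pads are 22 mm wide; open, the fingers measure 114 mm over their backs; the gripper's body (76 mm by 85 mm) begins 54 mm behind the grasp point. The pads swing forward as they close: fully open they stand 13 mm farther back than shut.
Start: joints at [1.081, 0.053, 1.613, -0, 1.476, -0.119], TCP at [0.226, 0.583, 0.231] pointing down, gripper open.
Joint ranges: [-3.01, 3.01], [-1.01, 2.22], [0.06, 2.58], [-1.02, 4.17], [0.09, 2.62], [-3.14, 3.14]. Speed limits (rad/s): [2.57, 2.57, 3.14, 3.14, 3.14, 3.14].

### API

Orientations are given as a unit quaternion [w, x, y, z].
In Python, from plant import manip gives the robot as it stands. The module is installed in compiled form; this text tells all that it offers.
- The arm moves only by the shell command python3 -m jog 'ROWS'. ROWS is a JSON object of lists of equal length, an entry for each row: "offset": the shift along the world's x, y, z in units of 50 mm (1.0 is 50 mm), a list of three; "angular": the turn, a rotation vector about the world's x, y, z in units of 6 degrees (1.0 is 6 degrees), a list of three; "jaw": the finger opening in mm, from 0 to 85.4. In form: {"offset": [[tx, ty, tz], ...], "angular": [[ax, ay, az], ...], "jaw": [jaw, ...]}. A call has 1 to 12 rows; each row shifts and turns the commanded pose from where the row before left it; what a row does not reach is not made up. A row lasts 1/10 s, in which the tool goes at most 50 mm and 8.59 degrees, less where a joint would pass 70% of its speed; a pose out of reach is approached as far as the arm can. A call is refused whole if a number of a shift passes 1 or a number of a turn 1, either way. A call with a gripper value outside its range is refused whole. The fingers move at their own pace and stop on an object; the grip force is fixed at half the most. Time passes only in rows, so rows that do not move let the fingers close. It gives the time, the measured TCP pose, the force and the opening at its end, in the units of the state.
- manip.state(): the state, without advancing time (a new reading comes with each control period).
- manip.grab_frame(name): name is "side" or "top"; returns the picture (480x640x3 uint8, blue, green, red); there is no depth.
- manip.camera_model(name): a dict with "fx", "fy", "cx", "cy" (pixels), "k1" (the pictures are not rectified: a ray, as slopes to the right and down, at radius r is drawn at 1 + k1 r^2 times it, then the intrinsics apply), "rvec" (rotation vector, rad) and "tvec" (3), from world to camera coordinates, as OpenCV has them. Camera axes: x right, y down, z forward; pixel columns grow to the right and rows downward; lengths in m; the calibration is good to about 2 mm. A picture is of the moment at which its call begins. camera_model takes no time and is no camera call.
- manip.job_done(): hands the job in, once; it reports no verdict.
The state is a dict: "time": time; "joint_pos": joint angles; "joint_vel": joint speeds; "joint_efforts": joint torques, N m; "tool_pos": TCP position; "tool_rot": TCP orientation; "contact_force": force on the tool from outside, world axes, zero at the start; "ft_torque": the same for the moment, N m; "gripper_width": opening from 0.0 (shut) to 1.0 (fully open).
Only numpy, scipy, OpenCV 4.12 (cv2) and the standard library are available. Lean on these libraries where they do the work, as an engineer would, in place of code of your own. Each camera call takes 0.05 s, during which the arm holds its last target.

### The job

The grey base of the rotating platform stands only on its three rubber feet and rocks when a far corner is leaned on, because both levelling screws are turned up too far. Turn the two black knobs until both screw feet bear firmly on the table and all five feet carry a share of the weight, without jacking the base up so far that a rubber foot lifts. Be gentle: do not shove or tip the base or press hard on it, and leave the slotted mass on the platform and the other things where they are.

Things in the scene. Friction and masses are not known exactly. Their poses are not given: they have to be found in the camera images.
- trolley: the fixed lab table, grey top at height 0, on which everything stands; its origin means nothing
- base: loose grey base plate, 150 x 250 x 12 mm, 2.3 kg in all. Origin: on the table under its middle; x towards the far long edge with the two knobs, y left, z up. Plate underside 14 mm, top 26 mm above the origin. On it: a fixed dark steel disc at its middle (104 mm across, top 54 mm above the origin), a low rib on the far edge (top at 40 mm) and the two levelling screws near the far corners
- screw_left: left levelling screw: black fluted knob, 35 mm across, 24 mm tall, white index line on top; grasp from above at any yaw. At x +45, y +100 mm of the base. Origin: on its axis at mid height, 25 mm above the plate; a brass bush 24 mm wide fills the lowest 6 mm. Clockwise from above drives the steel foot under it down 2.5 mm per rad; the knob itself stays at its height. z up, x along the index line
- screw_right: as the left one, at x +45, y -100 mm of the base. Each foot starts 1 to 5 mm clear of the table, unequally. After touch-down about 0.7 rad more (0.4 to 1.1) gives it its share, near 4 N; much more lifts the middle rubber foot. A gripper holding the knob at a fixed height feels touch-down as an upward force growing by about 18 N per rad turned. The free screw takes 0.04 N m and stays put
- foot_middle: sprung rubber foot, 20 mm across, under the middle of the far edge, at x +55, y 0 mm of the base. Origin: middle of its underside. It carries about 14 N at the start and is relieved as the screws take load; it gives 1 mm per 5 N
- foot_near_left: fixed rubber foot, 20 mm across, under the near left corner, at x -55, y +90 mm of the base. Origin: middle of its underside; carries about 4 N, gives 1 mm per 4 N
- foot_near_right: the same under the near right corner, at x -55, y -90 mm of the base. On its three rubber feet alone, the base sinks about 0.2 mm at a knob per N leaned on that knob
- slotted_mass: brass-coloured slotted mass, 38 mm across, 11 mm thick, lying loose on the steel disc. Origin: middle of its underside
- tape_roll: black tape roll, 62 mm across, 19 mm high, bystander at the right. Origin: middle of its underside
- battery: block battery, yellow and black, 47 mm high, bystander standing at the left. Origin: middle of its underside
- adapter: red plug adapter, 40 mm long, bystander lying at the left. Origin: middle of its underside
Things that resemble listed ones, but are neither listed nor needed, are in the scene too. Leave any orange look-alike of the slotted_mass alone.

How it is judged:
By the outcome, as a careful person would: the job done as asked, in the order asked, and still so for the second after the job is handed in, with the robot touching nothing.
It also fails if it takes over 69 s, if anything falls off the work surface, if the arm or the gripper's body presses on something with over 40 N, if the wrist force passes 120 N, or if a joint passes its speed limit or range.

## Working session

There is one attempt and no reset: what is moved stays moved. The work goes in short steps, Python scripts to look and compute and a shell command to move; the robot and the scene stay as the last step left them, time stands still between calls to the robot, and variables do not carry over. Pictures are saved under pics/ and viewed, and the job is handed in when it is done.

```bash
mkdir -p pics; ls
python3 - <<'E'
from plant import manip
import cv2
s=manip.state()
for k,v in s.items(): print(k,v)
print(manip.grasp_offset)
for n in("side","top"):
    cv2.imwrite(f"pics/{n}0.png",manip.grab_frame(n)); print(n,manip.camera_model(n))
E
```

```text
pics
time 0.0
joint_pos [ 1.08097530e+00  5.33296793e-02  1.61429496e+00 -3.69435278e-06
  1.47602786e+00 -1.18983795e-01]
joint_vel [-0.00068262  0.00146672 -0.00117211 -0.00080109 -0.00090401  0.00108131]
joint_efforts [ 9.97898096e-04 -3.93667567e+01 -3.70180321e+01 -1.05773267e-04
  6.84726663e-03 -1.61083699e-05]
tool_pos [0.22618953 0.58195775 0.23007931]
tool_rot [-0.69429086  0.6956812  -0.13057763  0.13014356]
contact_force [ 0.84895651  1.14423289 -0.09351905]
ft_torque [ 0.03044235  0.00185429 -0.02881575]
gripper_width 0.9973014231683835
-0.0187
side {'fx': 471.6109545629943, 'fy': 471.6109545629943, 'cx': 316.049290716572, 'cy': 236.063624437758, 'k1': -0.11075833371721343, 'rvec': array([ 0.16558671, -2.80911486,  1.317042  ]), 'tvec': array([ 0.51031846, -0.33151535,  1.10515449])}
top {'fx': 571.5617187842316, 'fy': 571.5617187842316, 'cx': 307.53226505514874, 'cy': 226.06455870703164, 'k1': -0.014074163012162865, 'rvec': array([ 2.14320885, -2.15218215,  0.14596345]), 'tvec': array([0.21210668, 0.43603338, 1.13521062])}
```

View pics/side0.png

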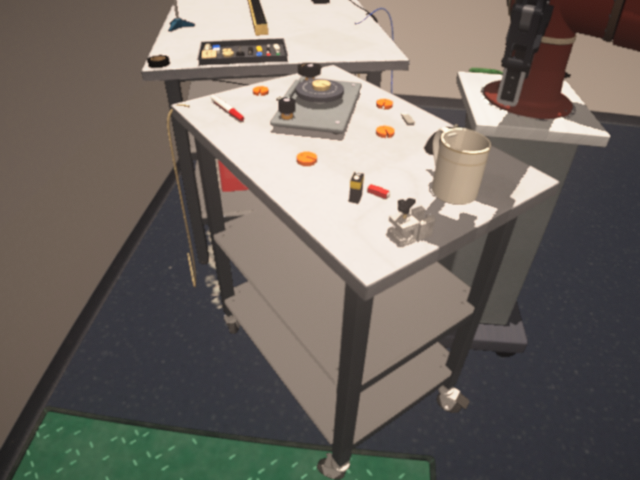

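View pics/top0.png

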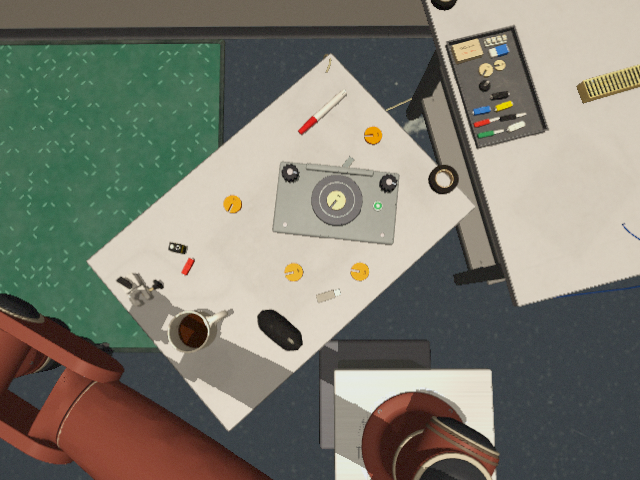

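The top view shows the base with the left knob at about (290,172), the right knob at (389,183), and the brass mass on the disc at (337,200). The orange look-alikes lie apart from it on the table. The side view shows the knobs at about (286,104) and (309,70). I'll enlarge both views.

Run:
```python
import cv2
a=cv2.imread('pics/top0.png')[145:255,260:415]; cv2.imwrite('pics/top0c.png',cv2.resize(a,None,fx=5,fy=5,interpolation=cv2.INTER_CUBIC))
a=cv2.imread('pics/side0.png')[55:145,260:375]; cv2.imwrite('pics/side0c.png',cv2.resize(a,None,fx=6,fy=6,interpolation=cv2.INTER_CUBIC))
```

```text
(no output)
```

View pics/top0c.png

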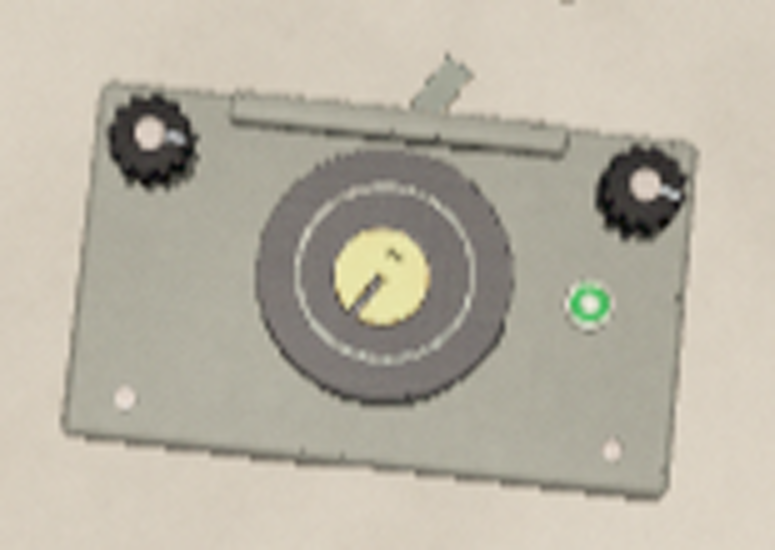

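View pics/side0c.png

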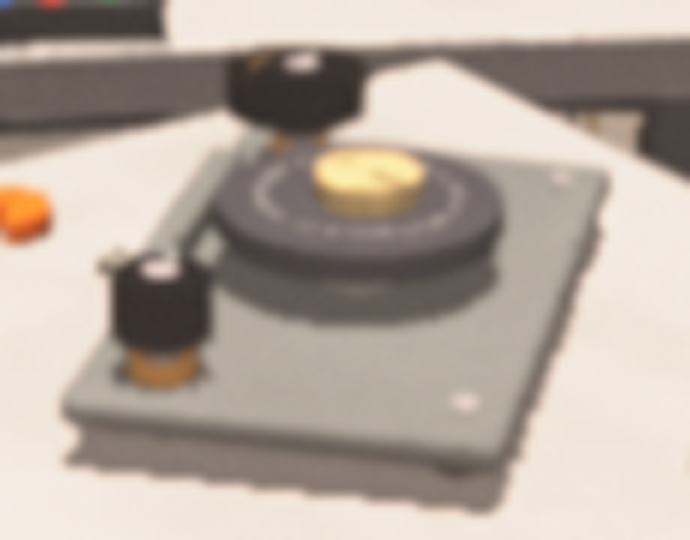

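```bash
cat > h.py <<'E'
import numpy as np,cv2
from plant import manip
from scipy.optimize import least_squares
def cam(n):
    m=manip.camera_model(n);R=cv2.Rodrigues(m['rvec'])[0];return m,R,np.array(m['tvec'])
def K(m): return np.array([[m['fx'],0,m['cx']],[0,m['fy'],m['cy']],[0,0,1]])
def proj(n,P):
    m,R,t=cam(n); return cv2.projectPoints(np.array(P,float).reshape(-1,3),m['rvec'],m['tvec'],K(m),np.array([m['k1'],0,0,0]))[0].reshape(-1,2)
def ray(n,uv):
    m,R,t=cam(n); p=cv2.undistortPointsIter(np.array(uv,float).reshape(-1,1,2),K(m),np.array([m['k1'],0,0,0.]),None,None,(3,100,1e-10)).reshape(2)
    d=R.T@np.array([p[0],p[1],1]);return -R.T@t,d/np.linalg.norm(d)
def atz(n,uv,z):
    o,d=ray(n,uv);return o+d*(z-o[2])/d[2]
def tri(uvt,uvs):
    f=lambda p:np.r_[proj('top',p)[0]-uvt,proj('side',p)[0]-uvs]
    r=least_squares(f,atz('top',uvt,.05));return r.x,r.fun
E
python3 - <<'E'
from h import *
np.set_printoptions(precision=4,suppress=True)
ct=lambda x,y:np.array([260+(x+.5)/5-.5,145+(y+.5)/5-.5]); cs=lambda x,y:np.array([260+(x+.5)/6-.5,55+(y+.5)/6-.5])
print('camtop',ray('top',(300,200))[0],'side',ray('side',(300,200))[0])
L,R=ct(148,133),ct(646,182)
for a,b,nm in((L,cs(160,268),'L cap'),(R,cs(302,62),'R cap'),(ct(382,277),cs(369,170),'mass top'),(ct(124,398),cs(465,402),'pinL'),(ct(612,451),cs(562,178),'pinR')):
    print(nm,*tri(a,b))
c=np.array([atz('top',ct(*q),.026) for q in((107,85),(697,143),(660,492),(66,432))])
print(c, np.linalg.norm(c-np.roll(c,-1,0),axis=1), c.mean(0))
m=np.array([[.075,.125],[.075,-.125],[-.075,-.125],[-.075,.125]])
def f(p):
    cc,s=np.cos(p[2]),np.sin(p[2]);return (m@np.array([[cc,s],[-s,cc]])+p[:2]-c[:,:2]).ravel()
r=least_squares(f,[.6,0,0]);p=r.x;print('base',p,r.fun)
for y in(.1,-.1):
    cc,s=np.cos(p[2]),np.sin(p[2]);k=p[:2]+np.array([[cc,-s],[s,cc]])@[.045,y];print('knob',k,'px top',proj('top',[*k,.063]),'side',proj('side',[*k,.063]),'r',np.hypot(*k))
print(L,R, atz('top',L,.063),atz('top',R,.063))
E
```

```text
camtop [0.2752 0.2066 1.1855] side [0.3955 1.112  0.4457]
L cap [0.5448 0.2466 0.064 ] [-0.0362 -0.5266  0.5026  0.1183]
R cap [0.523 0.047 0.064] [-0.0067 -0.1462  0.1638  0.0374]
mass top [0.4855 0.1532 0.0642] [-0.0122 -0.5142  0.5324  0.1163]
pinL [0.4424 0.2576 0.0281] [ 0.0056 -0.5184  0.4898  0.1   ]
pinR [0.4197 0.0584 0.0278] [ 0.0119 -0.5089  0.5646  0.1124]
[[0.5734 0.265  0.026 ]
 [0.5475 0.0201 0.026 ]
 [0.4019 0.039  0.026 ]
 [0.4277 0.2814 0.026 ]] [0.2463 0.1468 0.2438 0.1466] [0.4876 0.1514 0.026 ]
base [ 0.4876  0.1514 -0.1095] [ 0.0025  0.0024  0.001  -0.0011 -0.0025 -0.0037 -0.001   0.0024]
knob [0.5433 0.2459] px top [[289.5746 171.5213]] side [[287.5855  99.7276]] r 0.5963276941340215
knob [0.5214 0.047 ] px top [[388.7389 181.7228]] side [[310.7508  65.4051]] r 0.5235497553812166
[289.2 171.2] [388.8 181. ] [0.544  0.2466 0.063 ] [0.5229 0.0469 0.063 ]
```

```bash
cat >> h.py <<'E'
from scipy.spatial.transform import Rotation as Ro
def rot(s): q=s['tool_rot'];return Ro.from_quat([q[1],q[2],q[3],q[0]])
def show(s=None):
    s=s or manip.state();M=rot(s).as_matrix()
    z=M[:,2];print('t %.2f'%s['time'],'tcp',np.round(s['tool_pos'],4),'yfin',np.round(M[:,1],3),'jawyaw %.2f deg'%np.degrees(np.arctan2(z[1],z[0])),'F',np.round(s['contact_force'],2),'T',np.round(s['ft_torque'],3),'w %.1f mm'%(s['gripper_width']*85.4),'j',np.round(s['joint_pos'],3))
E
python3 -c "
from h import *
show()
s=manip.state(); p=s['tool_pos']
t=np.array([.5437,.2464,.13]); print((t-p)/.05)"
```

```text
t 0.10 tcp [0.2262 0.582  0.2302] yfin [-0.001 -0.002 -1.   ] jawyaw 68.75 deg F [-0.42 -0.56 -0.21] T [-0.042 -0.018 -0.075] w 85.7 mm j [ 1.081  0.053  1.614  0.     1.476 -0.119]
[ 6.34976484 -6.71262258 -2.00401174]
```

```bash
python3 -m jog '{"offset":[[0.53,-0.56,0],[0.53,-0.56,0],[0.53,-0.56,0],[0.53,-0.56,0],[0.53,-0.56,0],[0.53,-0.56,0],[0.53,-0.56,-0.2],[0.53,-0.56,-0.2],[0.53,-0.56,-0.2],[0.53,-0.56,-0.2],[0.53,-0.56,-0.2],[0.53,-0.56,-0.2]],"angular":[[0,0,0],[0,0,0],[0,0,0],[0,0,0],[0,0,0],[0,0,0],[0,0,0],[0,0,0],[0,0,0],[0,0,0],[0,0,0],[0,0,0]],"jaw":[50,50,50,50,50,50,50,50,50,50,50,50]}'; python3 -c "
from h import *
show()"
```

```text
time: 1.3
tool_pos: [0.545, 0.2451, 0.1704]
tool_rot: [-0.695, 0.695, -0.131, 0.13]
contact_force: [0.2, 1.0, -0.3]
gripper_width: 0.588
t 1.30 tcp [0.545  0.2451 0.1704] yfin [-0.001 -0.    -1.   ] jawyaw 68.75 deg F [ 0.23  0.95 -0.28] T [-0.031 -0.032 -0.069] w 50.3 mm j [ 0.298  0.033  1.736  0.     1.373 -0.902]
```

```bash
python3 -m jog '{"offset":[[0,0.01,-0.5],[0,0.01,-0.5],[0,0,-0.4]],"angular":[[0,0,0],[0,0,0],[0,0,0]],"jaw":[50,50,50]}'; python3 -c "
from h import *
show()
for n in ('top','side'):
    a=manip.grab_frame(n); b=a[110:260,230:430] if n=='top' else a[40:160,240:400]
    cv2.imwrite('pics/%s1.png'%n,cv2.resize(b,None,fx=4 if n=='top' else 5,fy=4 if n=='top' else 5,interpolation=cv2.INTER_CUBIC))
"
```

```text
time: 1.6
tool_pos: [0.5438, 0.2467, 0.0991]
tool_rot: [-0.695, 0.695, -0.131, 0.13]
contact_force: [-0.6, 0.5, -0.2]
gripper_width: 0.585
t 1.60 tcp [0.5438 0.2467 0.0991] yfin [-0.002 -0.001 -1.   ] jawyaw 68.70 deg F [-0.62  0.48 -0.22] T [-0.056 -0.004 -0.032] w 49.9 mm j [ 0.301  0.105  1.787  0.     1.252 -0.898]
```

View pics/top1.png

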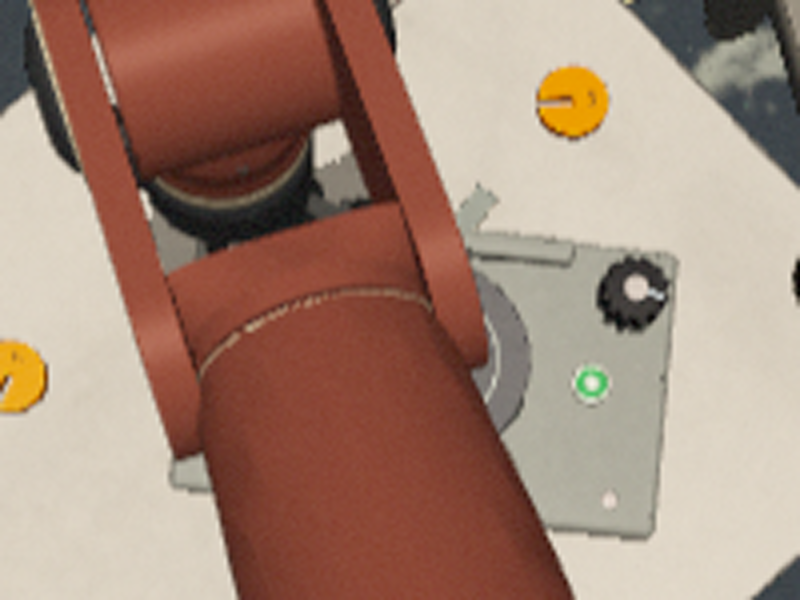

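View pics/side1.png

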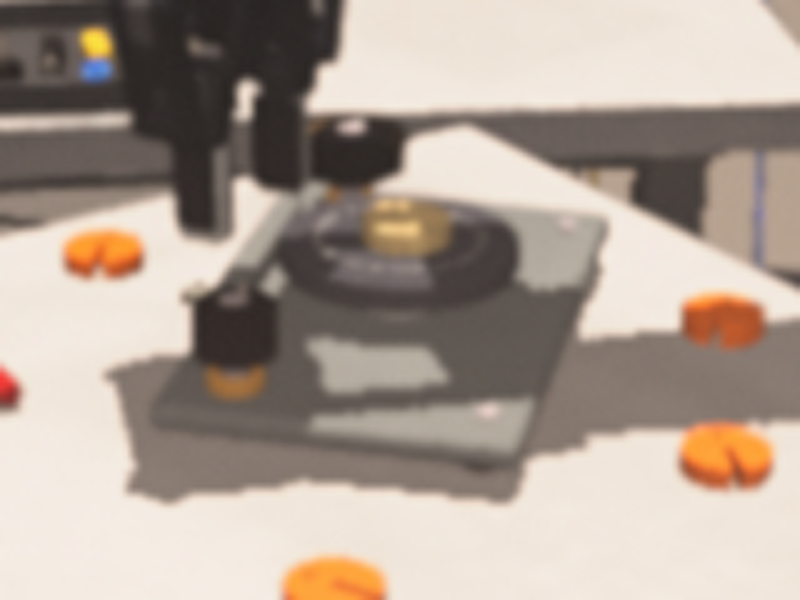

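The side view shows the open fingers straddling the left knob: fingertips at about (205,235) and (280,185) in the crop, knob top at (235,295). The arm hides this knob from the top camera. I'll descend slowly.

```bash
python3 -m jog '{"offset":[[0,0,-0.3],[0,0,-0.3],[0,0,-0.3],[0,0,-0.2],[0,0,-0.15],[0,0,0],[0,0,0]],"angular":[[0,0,0],[0,0,0],[0,0,0],[0,0,0],[0,0,0],[0,0,0],[0,0,0]],"jaw":[50,50,50,50,50,50,44]}'; python3 -c "
from h import *
show()
a=manip.grab_frame('side');b=a[40:160,240:400]
cv2.imwrite('pics/side2.png',cv2.resize(b,None,fx=5,fy=5,interpolation=cv2.INTER_CUBIC))
show()"
```

```text
time: 2.4
tool_pos: [0.5447, 0.2476, 0.039]
tool_rot: [0.695, -0.695, 0.13, -0.13]
contact_force: [0.1, -0.3, 0.1]
gripper_width: 0.512
t 2.40 tcp [0.5447 0.2476 0.039 ] yfin [ 0.  0. -1.] jawyaw 68.76 deg F [ 0.08 -0.32  0.05] T [-0.03   0.001 -0.007] w 43.7 mm j [ 0.302  0.183  1.813 -0.     1.145 -0.898]
t 2.45 tcp [0.545  0.2477 0.0394] yfin [ 0.001  0.    -1.   ] jawyaw 68.75 deg F [-0.13  0.   -0.35] T [ 0.032 -0.06  -0.012] w 44.1 mm j [ 0.302  0.182  1.813  0.     1.145 -0.898]
```

View pics/side2.png

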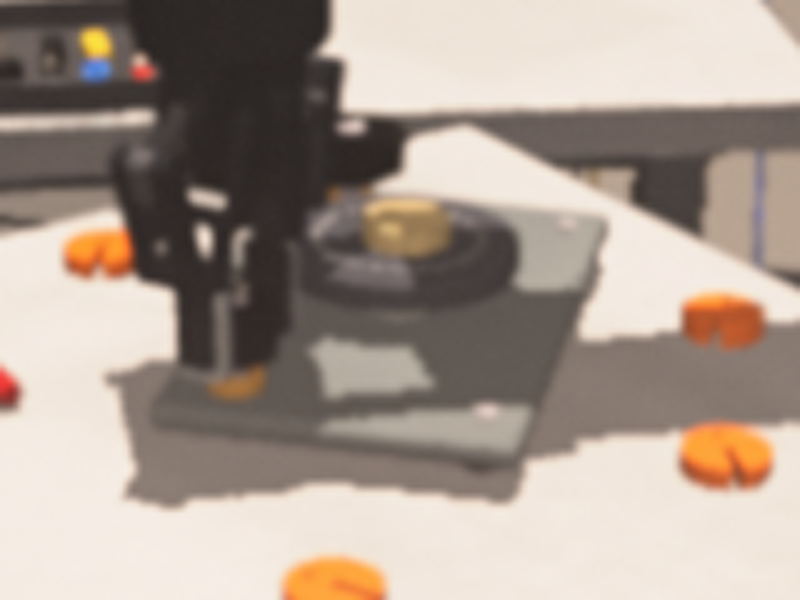

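The fingers now flank the left knob, with tips near its lower rim at about (215,370), and nothing is touching. I'll centre and close in steps while watching the force.

```bash
python3 -m jog '{"offset":[[-0.02,-0.02,0],[0,0,0]],"angular":[[0,0,0],[0,0,0]],"jaw":[38.5,38.5]}'; python3 -c "
from h import *
show()"; python3 -m jog '{"offset":[[0,0,0],[0,0,0]],"angular":[[0,0,0],[0,0,0]],"jaw":[36.5,36.5]}'; python3 -c "
from h import *
show()"; python3 -m jog '{"offset":[[0,0,0],[0,0,0]],"angular":[[0,0,0],[0,0,0]],"jaw":[35,35]}'; python3 -c "
from h import *
show()"
```

```text
time: 2.65
tool_pos: [0.5438, 0.2465, 0.0395]
tool_rot: [0.695, -0.695, 0.13, -0.131]
contact_force: [0.1, 0.7, 0.2]
gripper_width: 0.453
t 2.65 tcp [0.5438 0.2465 0.0395] yfin [ 0.001  0.    -1.   ] jawyaw 68.75 deg F [0.1  0.72 0.18] T [-0.01   0.055  0.025] w 38.7 mm j [ 0.301  0.179  1.817 -0.     1.145 -0.899]
time: 2.85
tool_pos: [0.5436, 0.2466, 0.0391]
tool_rot: [0.695, -0.695, 0.13, -0.13]
contact_force: [-0.2, 0.5, 0.7]
gripper_width: 0.427
t 2.85 tcp [0.5436 0.2466 0.0391] yfin [ 0.  0. -1.] jawyaw 68.76 deg F [-0.15  0.54  0.74] T [ 0.017  0.023 -0.003] w 36.5 mm j [ 0.301  0.18   1.817  0.     1.145 -0.899]
time: 3.05
tool_pos: [0.5435, 0.2465, 0.0388]
tool_rot: [0.695, -0.695, 0.13, -0.13]
contact_force: [0.7, -0.7, -0.3]
gripper_width: 0.41
t 3.05 tcp [0.5435 0.2465 0.0388] yfin [ 0.  0. -1.] jawyaw 68.75 deg F [ 0.72 -0.67 -0.3 ] T [0.019 0.013 0.016] w 35.0 mm j [ 0.301  0.18   1.817  0.     1.145 -0.899]
```

```bash
python3 -m jog '{"offset":[[0,0,0],[0,0,0]],"angular":[[0,0,0],[0,0,0]],"jaw":[33,33]}'; python3 -c "
from h import *
show()"; python3 -m jog '{"offset":[[0,0,0],[0,0,0],[0,0,0]],"angular":[[0,0,0],[0,0,0],[0,0,0]],"jaw":[28,28,28]}'; python3 -c "
from h import *
show()"
```

```text
time: 3.25
tool_pos: [0.5437, 0.2471, 0.0391]
tool_rot: [0.695, -0.695, 0.13, -0.131]
contact_force: [0.5, 2.3, -0.2]
gripper_width: 0.386
t 3.25 tcp [0.5437 0.2471 0.0391] yfin [ 0.001  0.001 -1.   ] jawyaw 68.75 deg F [ 0.54  2.34 -0.18] T [ 0.495 -0.067 -0.019] w 32.9 mm j [ 3.020e-01  1.800e-01  1.816e+00  1.000e-03  1.144e+00 -8.990e-01]
time: 3.55
tool_pos: [0.5442, 0.248, 0.0396]
tool_rot: [0.696, -0.694, 0.13, -0.131]
contact_force: [0.2, 6.0, 1.3]
gripper_width: 0.339
t 3.55 tcp [0.5442 0.248  0.0396] yfin [ 0.002  0.003 -1.   ] jawyaw 68.75 deg F [0.24 5.99 1.27] T [ 0.915 -0.098  0.029] w 29.0 mm j [ 0.302  0.18   1.816  0.003  1.143 -0.899]
```

```bash
python3 -m jog '{"offset":[[0.01,0.03,0],[0,0,0],[0,0,0]],"angular":[[0,0,0],[0,0,0],[0,0,0]],"jaw":[26,24,24]}'; python3 -c "
from h import *
show()
a=manip.grab_frame('side');b=a[40:160,240:400]
cv2.imwrite('pics/side3.png',cv2.resize(b,None,fx=5,fy=5,interpolation=cv2.INTER_CUBIC))
show()"
```

```text
time: 3.85
tool_pos: [0.5442, 0.2482, 0.0391]
tool_rot: [0.695, -0.695, 0.13, -0.13]
contact_force: [1.5, 1.8, 3.2]
gripper_width: 0.342
t 3.85 tcp [0.5442 0.2482 0.0391] yfin [ 0.  0. -1.] jawyaw 68.76 deg F [1.5  1.8  3.16] T [ 0.319 -0.007  0.001] w 29.2 mm j [ 0.303  0.182  1.814  0.     1.145 -0.897]
t 3.90 tcp [0.5442 0.2482 0.0391] yfin [ 0.001  0.    -1.   ] jawyaw 68.76 deg F [0.75 2.98 2.15] T [ 0.427 -0.058  0.028] w 29.2 mm j [ 0.303  0.182  1.814  0.     1.145 -0.897]
```

View pics/side3.png

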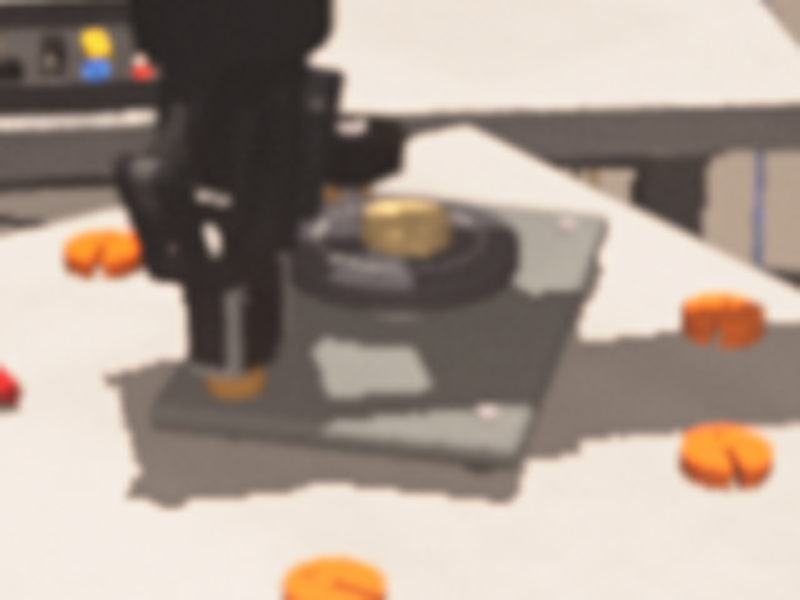

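The fingers grip the left knob, stopping at 29 mm. There is slight preload: 2–3 N in y and z. I'll trim it before turning.

```bash
python3 -m jog '{"offset":[[0.005,0.02,0.01],[0,0,0]],"angular":[[0,0,0],[0,0,0]],"jaw":[24,24]}'; python3 -c "
from h import *
show()";  python3 -m jog '{"offset":[[0,0,0],[0,0,0]],"angular":[[0,0,0],[0,0,0]],"jaw":[24,24]}'; python3 -c "
from h import *
show()"
```

```text
time: 4.1
tool_pos: [0.5442, 0.2483, 0.039]
tool_rot: [-0.694, 0.696, -0.13, 0.13]
contact_force: [0.6, -2.0, 1.3]
gripper_width: 0.341
t 4.10 tcp [0.5442 0.2483 0.039 ] yfin [-0.    -0.001 -1.   ] jawyaw 68.76 deg F [ 0.58 -2.05  1.33] T [-0.236 -0.106  0.024] w 29.2 mm j [ 3.040e-01  1.830e-01  1.813e+00 -1.000e-03  1.146e+00 -8.950e-01]
time: 4.3
tool_pos: [0.5441, 0.2484, 0.0391]
tool_rot: [-0.695, 0.695, -0.13, 0.13]
contact_force: [-0.0, -3.2, 1.8]
gripper_width: 0.34
t 4.30 tcp [0.5441 0.2484 0.0391] yfin [-0.    -0.001 -1.   ] jawyaw 68.75 deg F [-0.02 -3.18  1.76] T [-0.46  -0.088  0.018] w 29.0 mm j [ 3.040e-01  1.830e-01  1.813e+00 -1.000e-03  1.146e+00 -8.950e-01]
```

```bash
python3 -m jog '{"offset":[[0,-0.01,0.007],[0,0,0],[0,0,0],[0,0,0],[0,0,0]],"angular":[[0,0,0],[0,0,-1],[0,0,-1],[0,0,-1],[0,0,0]],"jaw":[24,24,24,24,24]}'; python3 -c "
from h import *
show()"
```

```text
time: 4.8
tool_pos: [0.5444, 0.2488, 0.0396]
tool_rot: [0.666, -0.666, 0.237, -0.238]
contact_force: [2.2, -0.1, -0.9]
gripper_width: 0.343
t 4.80 tcp [0.5444 0.2488 0.0396] yfin [ 0.001  0.001 -1.   ] jawyaw 50.75 deg F [ 2.21 -0.12 -0.92] T [ 0.058 -0.297 -0.023] w 29.3 mm j [ 3.040e-01  1.820e-01  1.813e+00  1.000e-03  1.146e+00 -5.820e-01]
```

```bash
python3 -m jog '{"offset":[[0.006,0,-0.002],[0,0,0]],"angular":[[0,0,-1],[0,0,0]],"jaw":[24,24]}' | grep -E "force|rot"; python3 -m jog '{"offset":[[0,0,0],[0,0,0]],"angular":[[0,0,-1],[0,0,0]],"jaw":[24,24]}'| grep -E "force|rot"; python3 -m jog '{"offset":[[0,0,0],[0,0,0]],"angular":[[0,0,-1],[0,0,0]],"jaw":[24,24]}'| grep -E "force|rot"; python3 -c "
from h import *
show()"
```

```text
tool_rot: [0.653, -0.653, 0.271, -0.271]
contact_force: [0.9, 1.5, -0.1]
tool_rot: [0.639, -0.638, 0.305, -0.305]
contact_force: [2.5, 1.1, -0.9]
tool_rot: [0.622, -0.621, 0.337, -0.338]
contact_force: [2.5, 4.0, -0.1]
t 5.40 tcp [0.5449 0.2491 0.0398] yfin [ 0.001  0.001 -1.   ] jawyaw 32.97 deg F [ 2.45  4.01 -0.05] T [ 0.538 -0.422 -0.045] w 29.1 mm j [ 3.040e-01  1.830e-01  1.812e+00  1.000e-03  1.146e+00 -2.720e-01]
```

```bash
python3 -m jog '{"offset":[[0.008,0.014,0],[0,0,0]],"angular":[[0,0,-1],[0,0,0]],"jaw":[24,24]}' | grep -E "force|rot"; python3 -m jog '{"offset":[[0,0,0],[0,0,0]],"angular":[[0,0,-1],[0,0,0]],"jaw":[24,24]}'| grep -E "force|rot"; python3 -m jog '{"offset":[[0,0,0],[0,0,0]],"angular":[[0,0,-1],[0,0,0]],"jaw":[24,24]}'| grep -E "force|rot"; python3 -c "
from h import *
show()"
```

```text
tool_rot: [0.603, -0.603, 0.369, -0.37]
contact_force: [3.0, 1.1, -0.3]
tool_rot: [0.583, -0.582, 0.4, -0.401]
contact_force: [3.6, 1.8, 0.3]
tool_rot: [0.562, -0.561, 0.43, -0.431]
contact_force: [4.0, 2.2, -1.6]
t 6.00 tcp [0.5455 0.2494 0.0399] yfin [ 0.001  0.001 -1.   ] jawyaw 15.02 deg F [ 4.    2.24 -1.62] T [ 0.356 -0.719 -0.007] w 29.1 mm j [0.305 0.184 1.81  0.    1.146 0.043]
```

```bash
python3 -m jog '{"offset":[[0.014,0.008,-0.003],[0,0,0]],"angular":[[0,0,-1],[0,0,0]],"jaw":[24,24]}' | grep -E "force|rot"; python3 -m jog '{"offset":[[0,0,0],[0,0,0]],"angular":[[0,0,-1],[0,0,0]],"jaw":[24,24]}'| grep -E "force|rot"; python3 -m jog '{"offset":[[0,0,0],[0,0,0]],"angular":[[0,0,-1],[0,0,0]],"jaw":[24,24]}'| grep -E "force|rot"; python3 -c "
from h import *
show()"
```

```text
tool_rot: [0.538, -0.538, 0.459, -0.459]
contact_force: [3.0, 1.4, 0.7]
tool_rot: [0.513, -0.513, 0.486, -0.487]
contact_force: [3.9, 1.0, -0.4]
tool_rot: [-0.487, 0.487, -0.512, 0.513]
contact_force: [3.7, 1.1, -0.7]
t 6.60 tcp [0.5461 0.2496 0.0397] yfin [ 0.001  0.    -1.   ] jawyaw -2.96 deg F [ 3.72  1.07 -0.68] T [ 0.2   -0.784  0.031] w 29.0 mm j [ 0.305  0.186  1.808 -0.     1.146  0.357]
```

```bash
python3 -m jog '{"offset":[[0.02,0.004,0],[0,0,0]],"angular":[[0,0,-1],[0,0,0]],"jaw":[24,24]}' | grep -E "force|rot"; python3 -m jog '{"offset":[[0,0,0],[0,0,0]],"angular":[[0,0,-1],[0,0,0]],"jaw":[24,24]}'| grep -E "force|rot"; python3 -m jog '{"offset":[[0,0,0],[0,0,0]],"angular":[[0,0,-1],[0,0,0]],"jaw":[24,24]}'| grep -E "force|rot"; python3 -c "
from h import *
show()"
```

```text
tool_rot: [-0.459, 0.46, -0.538, 0.538]
contact_force: [3.1, 1.1, 1.1]
tool_rot: [-0.431, 0.431, -0.561, 0.561]
contact_force: [2.5, 0.1, 1.3]
tool_rot: [-0.401, 0.401, -0.582, 0.583]
contact_force: [2.2, -0.7, 2.2]
t 7.20 tcp [0.5469 0.2494 0.0397] yfin [ 0.    -0.001 -1.   ] jawyaw -20.96 deg F [ 2.22 -0.68  2.22] T [-0.278 -0.547 -0.048] w 29.0 mm j [ 3.050e-01  1.880e-01  1.806e+00 -1.000e-03  1.148e+00  6.710e-01]
```

```bash
python3 -m jog '{"offset":[[0.008,0,0],[0,0,0]],"angular":[[0,0,-1],[0,0,0]],"jaw":[24,24]}' | grep -E "force|rot"; python3 -m jog '{"offset":[[0,0,0],[0,0,0]],"angular":[[0,0,-1],[0,0,0]],"jaw":[24,24]}'| grep -E "force|rot";  python3 -c "
from h import *
show()"
```

```text
tool_rot: [-0.369, 0.37, -0.603, 0.603]
contact_force: [0.6, -2.3, 4.2]
tool_rot: [-0.337, 0.338, -0.621, 0.622]
contact_force: [1.6, -4.0, 6.0]
t 7.60 tcp [0.5472 0.2492 0.04  ] yfin [ 0.    -0.001 -1.   ] jawyaw -32.97 deg F [ 1.64 -3.98  5.96] T [-0.568 -0.259  0.019] w 28.9 mm j [ 3.040e-01  1.880e-01  1.805e+00 -1.000e-03  1.149e+00  8.800e-01]
```

```bash
python3 -m jog '{"offset":[[0.004,-0.012,0],[0,0,0],[0,0,0],[0,0,0],[0,0,0.4],[0,0,0.4],[0,0,0.4],[0,0,0.2]],"angular":[[0,0,0],[0,0,0],[0,0,0],[0,0,0],[0,0,0],[0,0,0],[0,0,0],[0,0,0]],"jaw":[24,40,44,44,44,44,44,44]}';  python3 -c "
from h import *
show()"
```

```text
time: 8.4
tool_pos: [0.5477, 0.2496, 0.111]
tool_rot: [-0.337, 0.336, -0.622, 0.622]
contact_force: [0.2, -0.1, 0.8]
gripper_width: 0.515
t 8.40 tcp [0.5477 0.2496 0.111 ] yfin [ 0.002  0.001 -1.   ] jawyaw -33.17 deg F [ 0.2  -0.12  0.8 ] T [0.062 0.031 0.004] w 44.0 mm j [0.304 0.1   1.771 0.    1.269 0.883]
```

```bash
python3 -m jog '{"offset":[[-0.045,-0.4,0],[-0.045,-0.4,0],[-0.045,-0.4,0],[-0.045,-0.4,0],[-0.045,-0.4,0],[-0.045,-0.4,0],[-0.045,-0.4,0],[-0.045,-0.4,0],[-0.045,-0.4,0],[-0.045,-0.4,0],[0,0,0]],"angular":[[0,0,1],[0,0,1],[0,0,1],[0,0,1],[0,0,1],[0,0,1],[0,0,1],[0,0,1],[0,0,1],[0,0,1],[0,0,0]],"jaw":[46,46,46,46,46,46,46,46,46,46,46]}';  python3 -c "
from h import *
show()
for n in ('top','side'):
    a=manip.grab_frame(n); cv2.imwrite('pics/%s4full.png'%n,a);b=a[110:260,230:430] if n=='top' else a[40:160,240:400]
    cv2.imwrite('pics/%s4.png'%n,cv2.resize(b,None,fx=4 if n=='top' else 5,fy=4 if n=='top' else 5,interpolation=cv2.INTER_CUBIC))
"
```

```text
time: 9.5
tool_pos: [0.5239, 0.0477, 0.1086]
tool_rot: [-0.601, 0.602, -0.372, 0.371]
contact_force: [0.3, 0.5, -0.2]
gripper_width: 0.533
t 9.50 tcp [0.5239 0.0477 0.1086] yfin [-0.002 -0.    -1.   ] jawyaw 26.68 deg F [ 0.35  0.53 -0.24] T [ 0.003  0.019 -0.012] w 45.5 mm j [-0.051 -0.074  1.951 -0.     1.266 -0.516]
```

View pics/top4.png

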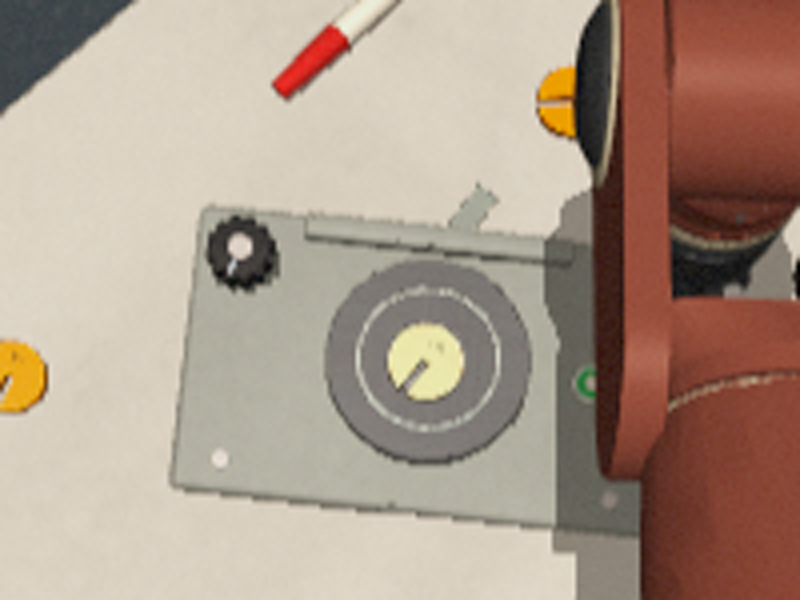

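View pics/side4.png

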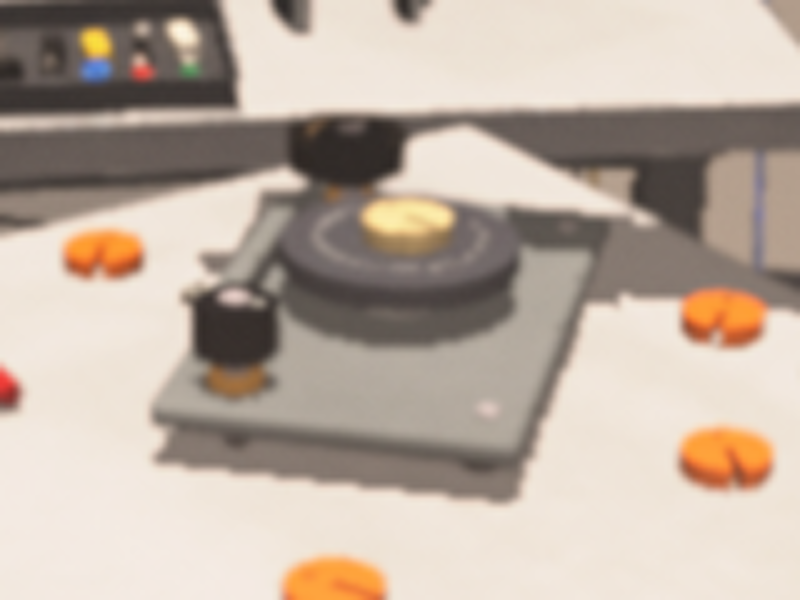

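The base has not moved: its far-left corner is still at full-frame (281,162). The left index line has turned about 100° clockwise, and the left screw foot now shows under the plate at (235,440) in the side crop. I'll descend on the right knob, shifted by the offset found when gripping the left one.

```bash
python3 -m jog '{"offset":[[0.03,0.02,-0.3],[0,0,-0.3],[0,0,-0.3],[0,0,-0.25],[0,0,-0.15],[0,0,-0.08],[0,0,0]],"angular":[[0,0,0],[0,0,0],[0,0,0],[0,0,0],[0,0,0],[0,0,0],[0,0,0]],"jaw":[46,46,46,46,46,46,46]}'; python3 -c "
from h import *
show()";python3 -m jog '{"offset":[[0,0,0],[0,0,0]],"angular":[[0,0,0],[0,0,0]],"jaw":[35,35]}'; python3 -c "
from h import *
show()"
```

```text
time: 10.3
tool_pos: [0.5259, 0.0502, 0.0397]
tool_rot: [-0.602, 0.602, -0.371, 0.37]
contact_force: [0.6, -0.5, -0.5]
gripper_width: 0.537
t 10.30 tcp [0.5259 0.0502 0.0397] yfin [-0.001  0.    -1.   ] jawyaw 26.76 deg F [ 0.62 -0.46 -0.48] T [0.007 0.044 0.022] w 45.9 mm j [-0.046  0.027  1.981 -0.     1.135 -0.513]
time: 10.5
tool_pos: [0.5259, 0.0498, 0.0407]
tool_rot: [-0.602, 0.603, -0.371, 0.371]
contact_force: [-4.0, -2.4, 0.8]
gripper_width: 0.411
t 10.50 tcp [0.5259 0.0498 0.0407] yfin [-0.001 -0.001 -1.   ] jawyaw 26.76 deg F [-3.96 -2.45  0.76] T [-0.362  0.467  0.051] w 35.1 mm j [-4.600e-02  2.500e-02  1.981e+00 -1.000e-03  1.136e+00 -5.130e-01]
```

```bash
python3 -m jog '{"offset":[[-0.05,-0.025,0],[0,0,0]],"angular":[[0,0,0],[0,0,0]],"jaw":[35,33]}'; python3 -c "
from h import *
show()";python3 -m jog '{"offset":[[0,0,0],[0,0,0]],"angular":[[0,0,0],[0,0,0]],"jaw":[31,31]}'; python3 -c "
from h import *
show()"
```

```text
time: 10.7
tool_pos: [0.5242, 0.049, 0.041]
tool_rot: [0.602, -0.602, 0.37, -0.371]
contact_force: [-0.4, 0.7, 0.5]
gripper_width: 0.387
t 10.70 tcp [0.5242 0.049  0.041 ] yfin [ 0.002  0.    -1.   ] jawyaw 26.74 deg F [-0.41  0.75  0.52] T [0.02  0.017 0.003] w 33.0 mm j [-0.048  0.019  1.987  0.     1.134 -0.515]
time: 10.9
tool_pos: [0.524, 0.0488, 0.0408]
tool_rot: [0.602, -0.602, 0.37, -0.371]
contact_force: [-0.8, -2.3, 1.4]
gripper_width: 0.361
t 10.90 tcp [0.524  0.0488 0.0408] yfin [ 0.001 -0.    -1.   ] jawyaw 26.76 deg F [-0.77 -2.32  1.35] T [-0.146  0.205 -0.043] w 30.8 mm j [-0.048  0.019  1.987 -0.     1.135 -0.515]
```

```bash
python3 -m jog '{"offset":[[-0.015,-0.01,0],[0,0,0],[0,0,0]],"angular":[[0,0,0],[0,0,0],[0,0,0]],"jaw":[24,24,24]}'; python3 -c "
from h import *
show()";python3 -m jog '{"offset":[[0,0,0]],"angular":[[0,0,0]],"jaw":[24]}'; python3 -c "
from h import *
show()"
```

```text
time: 11.2
tool_pos: [0.5238, 0.0487, 0.041]
tool_rot: [0.603, -0.602, 0.37, -0.371]
contact_force: [2.7, 0.9, 0.6]
gripper_width: 0.343
t 11.20 tcp [0.5238 0.0487 0.041 ] yfin [ 0.002  0.001 -1.   ] jawyaw 26.75 deg F [2.69 0.9  0.56] T [ 0.292 -0.407 -0.045] w 29.3 mm j [-4.900e-02  1.800e-02  1.988e+00  1.000e-03  1.134e+00 -5.160e-01]
time: 11.3
tool_pos: [0.5238, 0.0487, 0.041]
tool_rot: [0.603, -0.602, 0.37, -0.371]
contact_force: [2.8, 1.6, 2.0]
gripper_width: 0.344
t 11.30 tcp [0.5238 0.0487 0.041 ] yfin [ 0.002  0.001 -1.   ] jawyaw 26.75 deg F [2.8  1.6  1.96] T [ 0.344 -0.433  0.004] w 29.3 mm j [-4.900e-02  1.800e-02  1.988e+00  1.000e-03  1.134e+00 -5.160e-01]
```

```bash
python3 -m jog '{"offset":[[0.01,0.006,0.005],[0,0,0]],"angular":[[0,0,0],[0,0,-1]],"jaw":[24,24]}'| grep -E "force|rot"; python3 -m jog '{"offset":[[0,0,0],[0,0,0]],"angular":[[0,0,-1],[0,0,0]],"jaw":[24,24]}'| grep -E "force|rot";python3 -m jog '{"offset":[[0,0,0],[0,0,0]],"angular":[[0,0,-1],[0,0,0]],"jaw":[24,24]}'| grep -E "force|rot"; python3 -c "
from h import *
show()"
```

```text
tool_rot: [0.582, -0.581, 0.402, -0.403]
contact_force: [3.0, 1.1, 0.7]
tool_rot: [0.56, -0.56, 0.431, -0.432]
contact_force: [2.8, 1.0, 1.6]
tool_rot: [0.537, -0.537, 0.46, -0.46]
contact_force: [2.5, 0.9, 1.6]
t 11.90 tcp [0.5239 0.0488 0.0409] yfin [ 0.001  0.    -1.   ] jawyaw 8.86 deg F [2.46 0.93 1.55] T [ 0.229 -0.545 -0.045] w 28.8 mm j [-0.049  0.019  1.987  0.     1.135 -0.203]
```

```bash
python3 -m jog '{"offset":[[0.01,0.003,0.005],[0,0,0]],"angular":[[0,0,-1],[0,0,0]],"jaw":[24,24]}'| grep -E "force|rot"; python3 -m jog '{"offset":[[0,0,0],[0,0,0]],"angular":[[0,0,-1],[0,0,0]],"jaw":[24,24]}'| grep -E "force|rot";python3 -m jog '{"offset":[[0,0,0],[0,0,0]],"angular":[[0,0,-1],[0,0,0]],"jaw":[24,24]}'| grep -E "force|rot"; python3 -c "
from h import *
show()"
```

```text
tool_rot: [-0.513, 0.513, -0.487, 0.487]
contact_force: [1.2, 0.4, 1.6]
tool_rot: [-0.487, 0.487, -0.513, 0.513]
contact_force: [1.9, -0.1, 1.3]
tool_rot: [-0.459, 0.459, -0.538, 0.538]
contact_force: [2.6, -0.4, 1.5]
t 12.50 tcp [0.5241 0.0488 0.041 ] yfin [ 0. -0. -1.] jawyaw -9.01 deg F [ 2.63 -0.38  1.51] T [ 0.091 -0.392 -0.048] w 29.4 mm j [-0.049  0.019  1.986 -0.     1.135  0.109]
```

```bash
python3 -m jog '{"offset":[[0.008,0,0.006],[0,0,0]],"angular":[[0,0,0],[0,0,0]],"jaw":[24,24]}'| grep -E "force|rot|pos"; python3 -m jog '{"offset":[[0,0,0],[0,0,0]],"angular":[[0,0,-1],[0,0,0]],"jaw":[24,24]}'| grep -E "force|rot";python3 -m jog '{"offset":[[0,0,0],[0,0,0]],"angular":[[0,0,-1],[0,0,0]],"jaw":[24,24]}'| grep -E "force|rot"; python3 -c "
from h import *
show()"
```

```text
tool_pos: [0.5241, 0.0488, 0.041]
tool_rot: [0.459, -0.459, 0.538, -0.538]
contact_force: [2.6, 0.8, 1.4]
tool_rot: [0.43, -0.43, 0.562, -0.561]
contact_force: [1.9, -0.1, 1.3]
tool_rot: [0.4, -0.4, 0.583, -0.583]
contact_force: [1.5, 0.2, 1.2]
t 13.10 tcp [0.5242 0.0489 0.0411] yfin [-0. -0. -1.] jawyaw -21.08 deg F [1.48 0.19 1.2 ] T [ 0.004 -0.256 -0.067] w 29.0 mm j [-0.048  0.02   1.986 -0.     1.136  0.319]
```

```bash
python3 -m jog '{"offset":[[0,0,0],[0,0,0]],"angular":[[0,0,-1],[0,0,0]],"jaw":[24,24]}'| grep -E "force|rot|pos"; python3 -m jog '{"offset":[[0,0,0],[0,0,0]],"angular":[[0,0,-1],[0,0,0]],"jaw":[24,24]}'| grep -E "force|rot";python3 -m jog '{"offset":[[0,0,0],[0,0,0]],"angular":[[0,0,-1],[0,0,0]],"jaw":[24,24]}'| grep -E "force|rot"; python3 -c "
from h import *
show()"
```

```text
tool_pos: [0.5242, 0.0488, 0.0411]
tool_rot: [0.369, -0.369, 0.603, -0.603]
contact_force: [1.5, -0.5, 1.3]
tool_rot: [-0.337, 0.337, -0.621, 0.621]
contact_force: [1.1, -1.0, 2.0]
tool_rot: [-0.304, 0.305, -0.638, 0.638]
contact_force: [1.8, -0.7, 0.6]
t 13.70 tcp [0.5243 0.0488 0.0412] yfin [-0. -0. -1.] jawyaw -38.99 deg F [ 1.82 -0.73  0.63] T [ 0.013 -0.272 -0.074] w 29.3 mm j [-0.048  0.02   1.986 -0.     1.136  0.632]
```

```bash
python3 -m jog '{"offset":[[0,0,0],[0,0,0]],"angular":[[0,0,-1],[0,0,0]],"jaw":[24,24]}'| grep -E "force|rot|pos"; python3 -m jog '{"offset":[[0,0,0],[0,0,0]],"angular":[[0,0,-1],[0,0,0]],"jaw":[24,24]}'| grep -E "force|rot";python3 -m jog '{"offset":[[0,0,0],[0,0,0]],"angular":[[0,0,-1],[0,0,0]],"jaw":[24,24]}'| grep -E "force|rot"; python3 -c "
from h import *
show()"
```

```text
tool_pos: [0.5243, 0.0488, 0.0413]
tool_rot: [-0.271, 0.271, -0.653, 0.653]
contact_force: [1.4, 0.1, 1.9]
tool_rot: [-0.236, 0.236, -0.666, 0.667]
contact_force: [0.2, -0.4, 4.2]
tool_rot: [-0.201, 0.201, -0.678, 0.678]
contact_force: [-0.6, -2.0, 5.1]
t 14.30 tcp [0.5245 0.0488 0.0416] yfin [ 0. -0. -1.] jawyaw -56.96 deg F [-0.63 -2.02  5.14] T [-0.08  -0.022 -0.033] w 29.0 mm j [-0.048  0.02   1.985 -0.     1.137  0.946]
```

```bash
python3 -m jog '{"offset":[[0,-0.005,0],[0,0,0],[0,0,0]],"angular":[[0,0,-1],[0,0,-1],[0,0,0]],"jaw":[24,24,24]}'| grep -E "force|rot|pos"; python3 -m jog '{"offset":[[0,-0.005,0],[0,0,0],[0,0,0],[0,0,0]],"angular":[[0,0,-1],[0,0,-1],[0,0,-0.3],[0,0,0]],"jaw":[24,24,24,24]}'| grep -E "force|rot"; python3 -c "
from h import *
show()"
```

```text
tool_pos: [0.5245, 0.0488, 0.0419]
tool_rot: [0.129, -0.129, 0.695, -0.695]
contact_force: [-0.9, -0.6, 7.2]
tool_rot: [0.045, -0.045, 0.706, -0.705]
contact_force: [-2.0, 0.3, 9.9]
t 15.00 tcp [0.5246 0.0488 0.0423] yfin [-0.     0.001 -1.   ] jawyaw -82.71 deg F [-1.95  0.29  9.9 ] T [ 0.137  0.397 -0.047] w 29.2 mm j [-4.900e-02  1.900e-02  1.985e+00  1.000e-03  1.138e+00  1.394e+00]
```

```bash
python3 -m jog '{"offset":[[0,0,0],[0,0,0],[0,0,0],[0,0,0.4],[0,0,0.4],[0,0,0.4],[0,0,0.2]],"angular":[[0,0,0],[0,0,0],[0,0,0],[0,0,0],[0,0,0],[0,0,0],[0,0,0]],"jaw":[34,44,46,46,46,46,46]}';  python3 -c "
from h import *
show()"
```

```text
time: 15.7
tool_pos: [0.525, 0.0484, 0.1126]
tool_rot: [-0.044, 0.043, -0.706, 0.706]
contact_force: [1.1, 0.6, -0.0]
gripper_width: 0.541
t 15.70 tcp [0.525  0.0484 0.1126] yfin [ 0.002 -0.    -1.   ] jawyaw -82.97 deg F [ 1.12  0.57 -0.04] T [-0.01   0.004 -0.035] w 46.2 mm j [-0.049 -0.078  1.948  0.     1.27   1.399]
```

```bash
python3 -m jog '{"offset":[[0.034,0.308,0],[0.034,0.308,0],[0.034,0.308,0],[0.034,0.308,0],[0.034,0.308,0],[0.034,0.308,0],[0.034,0.308,0],[0.034,0.308,0],[0.034,0.308,0],[0.034,0.308,0],[0.034,0.308,0],[0.034,0.308,0]],"angular":[[0,0,1],[0,0,1],[0,0,1],[0,0,1],[0,0,1],[0,0,1],[0,0,1],[0,0,1],[0,0,1],[0,0,1],[0,0,1],[0,0,1]],"jaw":[46,46,46,46,46,46,46,46,46,46,46,46]}';  python3 -c "
from h import *
show()
for n in ('top','side'):
    a=manip.grab_frame(n); cv2.imwrite('pics/%s5full.png'%n,a);b=a[110:260,230:430] if n=='top' else a[40:160,240:400]
    cv2.imwrite('pics/%s5.png'%n,cv2.resize(b,None,fx=4 if n=='top' else 5,fy=4 if n=='top' else 5,interpolation=cv2.INTER_CUBIC))
r=lambda f:cv2.imread('pics/'+f,0).astype(np.float32)
def sh(a,b,y0,y1,x0,x1):
    A,B=a[y0:y1,x0:x1],b[y0:y1,x0:x1];w=cv2.createHanningWindow((x1-x0,y1-y0),cv2.CV_32F);return cv2.phaseCorrelate(A,B,w)
a,b,c=r('top0.png'),r('top4full.png'),r('top5full.png')
print('0->4 left half',sh(a,b,155,240,268,365),'pin',sh(a,b,212,236,274,300))
print('0->5 right',sh(a,c,160,255,355,415))
"
```

```text
time: 16.9
tool_pos: [0.5441, 0.2337, 0.1101]
tool_rot: [0.45, -0.452, 0.545, -0.544]
contact_force: [0.2, -0.0, 0.3]
gripper_width: 0.537
t 16.90 tcp [0.5441 0.2337 0.1101] yfin [-0.002 -0.    -1.   ] jawyaw -10.73 deg F [ 0.22 -0.02  0.26] T [0.01  0.012 0.022] w 45.8 mm j [0.28  0.081 1.793 0.    1.269 0.467]
0->4 left half ((0.03023778233575314, -0.026290781319772805), 0.9851093675825331) pin ((0.25893328772760604, -0.07967104139101977), 1.0370964286503968)
0->5 right ((0.06376223769139244, 0.11751196308730982), 0.9167192038562563)
```

View pics/top5.png

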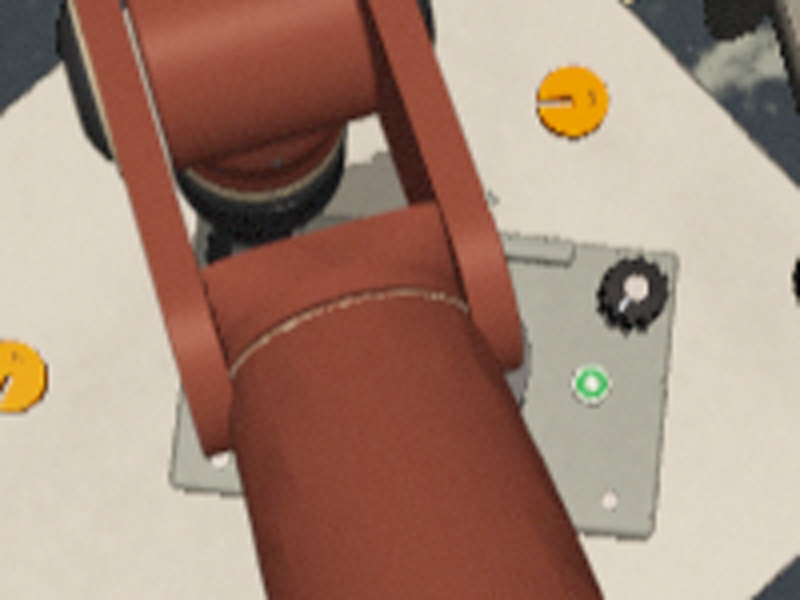

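View pics/side5.png

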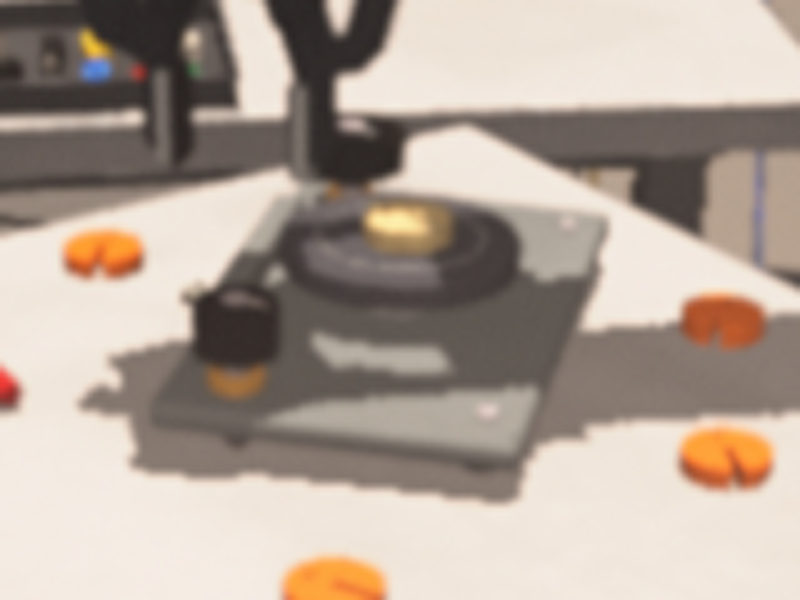

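The base has moved by less than 0.1 px between pictures. The right index line has turned about 110° clockwise, as commanded. Now for the rest of the left screw's share.

```bash
python3 -m jog '{"offset":[[0.045,0.3,0],[0,0,0],[0,0,-0.3],[0,0,-0.3],[0,0,-0.3],[0,0,-0.3],[0,0,-0.15],[0,0,-0.05],[0,0,0]],"angular":[[0,0,0],[0,0,0],[0,0,0],[0,0,0],[0,0,0],[0,0,0],[0,0,0],[0,0,0],[0,0,0]],"jaw":[46,46,46,46,46,46,46,46,46]}'; python3 -c "
from h import *
show()";python3 -m jog '{"offset":[[0,0,0],[0,0,0]],"angular":[[0,0,0],[0,0,0]],"jaw":[34,34]}'; python3 -c "
from h import *
show()"
```

```text
time: 17.9
tool_pos: [0.5469, 0.2481, 0.0407]
tool_rot: [0.449, -0.45, 0.546, -0.546]
contact_force: [0.1, -0.7, 0.1]
gripper_width: 0.54
t 17.90 tcp [0.5469 0.2481 0.0407] yfin [-0.001 -0.    -1.   ] jawyaw -11.05 deg F [ 0.09 -0.65  0.06] T [-0.013  0.016  0.029] w 46.1 mm j [ 0.302  0.186  1.807 -0.     1.15   0.495]
time: 18.1
tool_pos: [0.5474, 0.2485, 0.042]
tool_rot: [-0.45, 0.449, -0.546, 0.546]
contact_force: [0.4, 0.3, -1.1]
gripper_width: 0.398
t 18.10 tcp [0.5474 0.2485 0.042 ] yfin [ 0.001  0.    -1.   ] jawyaw -11.04 deg F [ 0.37  0.33 -1.15] T [0.001 0.076 0.001] w 34.0 mm j [0.302 0.184 1.806 0.    1.151 0.495]
```

```bash
python3 -m jog '{"offset":[[0,0,0],[0,0,0]],"angular":[[0,0,0],[0,0,0]],"jaw":[31,31]}'; python3 -c "
from h import *
show()";python3 -m jog '{"offset":[[0,0,0],[0,0,0],[0,0,0]],"angular":[[0,0,0],[0,0,0],[0,0,0]],"jaw":[24,24,24]}'; python3 -c "
from h import *
show()"
```

```text
time: 18.3
tool_pos: [0.5463, 0.2487, 0.0419]
tool_rot: [0.449, -0.45, 0.546, -0.545]
contact_force: [-5.1, 0.6, 3.9]
gripper_width: 0.364
t 18.30 tcp [0.5463 0.2487 0.0419] yfin [-0.002  0.001 -1.   ] jawyaw -11.04 deg F [-5.11  0.59  3.9 ] T [ 0.19   0.876 -0.012] w 31.1 mm j [3.030e-01 1.840e-01 1.806e+00 1.000e-03 1.153e+00 4.950e-01]
time: 18.6
tool_pos: [0.5463, 0.2487, 0.0422]
tool_rot: [0.449, -0.45, 0.546, -0.545]
contact_force: [-5.8, 1.5, 6.1]
gripper_width: 0.343
t 18.60 tcp [0.5463 0.2487 0.0422] yfin [-0.002  0.001 -1.   ] jawyaw -11.04 deg F [-5.77  1.51  6.09] T [ 0.082  1.132 -0.017] w 29.3 mm j [3.030e-01 1.840e-01 1.806e+00 1.000e-03 1.153e+00 4.950e-01]
```

```bash
python3 -m jog '{"offset":[[-0.025,0.003,0.012],[0,0,0],[0,0,0]],"angular":[[0,0,0],[0,0,0],[0,0,0]],"jaw":[24,24,24]}'; python3 -c "
from h import *
show()"
```

```text
time: 18.9
tool_pos: [0.5461, 0.2487, 0.0424]
tool_rot: [0.45, -0.449, 0.546, -0.546]
contact_force: [-1.9, 1.9, 3.1]
gripper_width: 0.339
t 18.90 tcp [0.5461 0.2487 0.0424] yfin [ 0.001  0.001 -1.   ] jawyaw -11.04 deg F [-1.94  1.91  3.13] T [0.197 0.37  0.013] w 28.9 mm j [3.030e-01 1.810e-01 1.808e+00 1.000e-03 1.151e+00 4.960e-01]
```

```bash
python3 -m jog '{"offset":[[-0.008,0,0.01],[0,0,0],[0,0,0]],"angular":[[0,0,0],[0,0,-1],[0,0,0]],"jaw":[24,24,24]}'; python3 -c "
from h import *
show()"; python3 -m jog '{"offset":[[0,0,0],[0,0,0],[0,0,0],[0,0,0]],"angular":[[0,0,-1],[0,0,-1],[0,0,-0.5],[0,0,0]],"jaw":[24,24,24,24]}'; python3 -c "
from h import *
show()"
```

```text
time: 19.2
tool_pos: [0.5461, 0.2486, 0.0427]
tool_rot: [-0.421, 0.42, -0.568, 0.569]
contact_force: [-0.4, 1.9, 1.5]
gripper_width: 0.338
t 19.20 tcp [0.5461 0.2486 0.0427] yfin [ 0.002  0.001 -1.   ] jawyaw -17.05 deg F [-0.41  1.86  1.46] T [ 0.267 -0.111 -0.001] w 28.8 mm j [0.303 0.18  1.809 0.    1.15  0.601]
time: 19.6
tool_pos: [0.5463, 0.2484, 0.0431]
tool_rot: [-0.344, 0.343, -0.618, 0.619]
contact_force: [-0.2, 0.5, 5.0]
gripper_width: 0.342
t 19.60 tcp [0.5463 0.2484 0.0431] yfin [ 0.002  0.    -1.   ] jawyaw -31.94 deg F [-0.16  0.53  4.95] T [ 0.159 -0.103 -0.04 ] w 29.2 mm j [ 0.303  0.18   1.809 -0.     1.151  0.861]
```

Both screws are now at their planned turn. As a check, I'll turn the left one back in steps to see where the force stops falling, then return it exactly.

```bash
for i in 1 2 ; do :; done; python3 -m jog '{"offset":[[0,0,0],[0,0,0],[0,0,0]],"angular":[[0,0,1],[0,0,1],[0,0,0]],"jaw":[24,24,24]}'| grep -E "force|pos"; python3 -m jog '{"offset":[[0,0,0],[0,0,0]],"angular":[[0,0,1],[0,0,0]],"jaw":[24,24]}'| grep -E "force|pos"; python3 -m jog '{"offset":[[0,0,0],[0,0,0]],"angular":[[0,0,1],[0,0,0]],"jaw":[24,24]}'| grep -E "force|pos"; python3 -m jog '{"offset":[[0,0,0],[0,0,0]],"angular":[[0,0,1],[0,0,0]],"jaw":[24,24]}'| grep -E "force|pos"; python3 -m jog '{"offset":[[0,0,0],[0,0,0]],"angular":[[0,0,1],[0,0,0]],"jaw":[24,24]}'| grep -E "force|pos"; python3 -m jog '{"offset":[[0,0,0],[0,0,0]],"angular":[[0,0,1],[0,0,0]],"jaw":[24,24]}'| grep -E "force|pos"; python3 -c "
from h import *
show()"
```

```text
tool_pos: [0.5461, 0.2486, 0.0428]
contact_force: [1.1, 2.3, 1.7]
tool_pos: [0.546, 0.2486, 0.0426]
contact_force: [2.5, 2.4, 1.1]
tool_pos: [0.5459, 0.2487, 0.0425]
contact_force: [2.3, 3.4, 1.4]
tool_pos: [0.5458, 0.2487, 0.0423]
contact_force: [2.4, 4.5, -0.8]
tool_pos: [0.5457, 0.2487, 0.0423]
contact_force: [2.4, 4.9, -0.0]
tool_pos: [0.5455, 0.2487, 0.0423]
contact_force: [2.5, 3.6, -0.8]
t 20.90 tcp [0.5455 0.2487 0.0423] yfin [ 0.001  0.001 -1.   ] jawyaw 9.73 deg F [ 2.52  3.59 -0.81] T [ 0.679 -0.396  0.053] w 29.0 mm j [3.030e-01 1.810e-01 1.809e+00 1.000e-03 1.151e+00 1.330e-01]
```

The force levels off near yaw −3°, so the left foot lifts off about 29° (0.5 rad) back with the right screw loaded. That matches the expected share of about 4 N. I'll return it the same amount.

```bash
python3 -m jog '{"offset":[[0,0,0],[0,0,0],[0,0,0],[0,0,0],[0,0,0],[0,0,0],[0,0,0],[0,0,0],[0,0,0]],"angular":[[0,0,-1],[0,0,-1],[0,0,-1],[0,0,-1],[0,0,-1],[0,0,-1],[0,0,-1],[0,0,0],[0,0,0]],"jaw":[24,24,24,24,24,24,24,24,24]}';python3 -c "
from h import *
show()"; python3 -m jog '{"offset":[[0,0,0],[0,0,0],[0,0,0],[0,0,0.4],[0,0,0.4],[0,0,0.4],[0,0,0.2]],"angular":[[0,0,0],[0,0,0],[0,0,0],[0,0,0],[0,0,0],[0,0,0],[0,0,0]],"jaw":[34,44,46,46,46,46,46]}';  python3 -c "
from h import *
show()"
```

```text
time: 21.8
tool_pos: [0.5462, 0.2484, 0.0431]
tool_rot: [-0.343, 0.342, -0.618, 0.619]
contact_force: [2.5, 2.3, 3.7]
gripper_width: 0.344
t 21.80 tcp [0.5462 0.2484 0.0431] yfin [ 0.002  0.    -1.   ] jawyaw -32.08 deg F [2.5  2.31 3.75] T [ 0.313 -0.481  0.017] w 29.4 mm j [ 0.303  0.18   1.809 -0.     1.151  0.863]
time: 22.5
tool_pos: [0.5457, 0.2484, 0.1137]
tool_rot: [-0.343, 0.342, -0.618, 0.619]
contact_force: [0.2, 0.2, -0.1]
gripper_width: 0.54
t 22.50 tcp [0.5457 0.2484 0.1137] yfin [ 0.001  0.    -1.   ] jawyaw -32.05 deg F [ 0.18  0.21 -0.15] T [ 0.011 -0.023  0.039] w 46.2 mm j [ 0.303  0.092  1.775 -0.     1.274  0.863]
```

```bash
python3 -m jog '{"offset":[[-0.043,-0.4,0],[-0.043,-0.4,0],[-0.043,-0.4,0],[-0.043,-0.4,0],[-0.043,-0.4,0],[-0.043,-0.4,0],[-0.043,-0.4,0],[-0.043,-0.4,0],[-0.043,-0.4,0],[-0.043,-0.4,0],[0,0,0],[0,0,0]],"angular":[[0,0,1],[0,0,1],[0,0,1],[0,0,0],[0,0,0],[0,0,0],[0,0,0],[0,0,0],[0,0,0],[0,0,0],[0,0,0],[0,0,0]],"jaw":[46,46,46,46,46,46,46,46,46,46,46,46]}';  python3 -c "
from h import *
show()
for n in ('top','side'):
    a=manip.grab_frame(n); cv2.imwrite('pics/%s6full.png'%n,a);b=a[110:260,230:430] if n=='top' else a[40:160,240:400]
    cv2.imwrite('pics/%s6.png'%n,cv2.resize(b,None,fx=4 if n=='top' else 5,fy=4 if n=='top' else 5,interpolation=cv2.INTER_CUBIC))
"
```

```text
time: 23.7
tool_pos: [0.5233, 0.0483, 0.1116]
tool_rot: [0.435, -0.435, 0.558, -0.557]
contact_force: [-0.8, -0.7, -0.2]
gripper_width: 0.536
t 23.70 tcp [0.5233 0.0483 0.1116] yfin [-0.001  0.    -1.   ] jawyaw -14.11 deg F [-0.79 -0.72 -0.19] T [ 0.037  0.035 -0.016] w 45.8 mm j [-0.05  -0.079  1.95   0.     1.272  0.196]
```

View pics/top6.png

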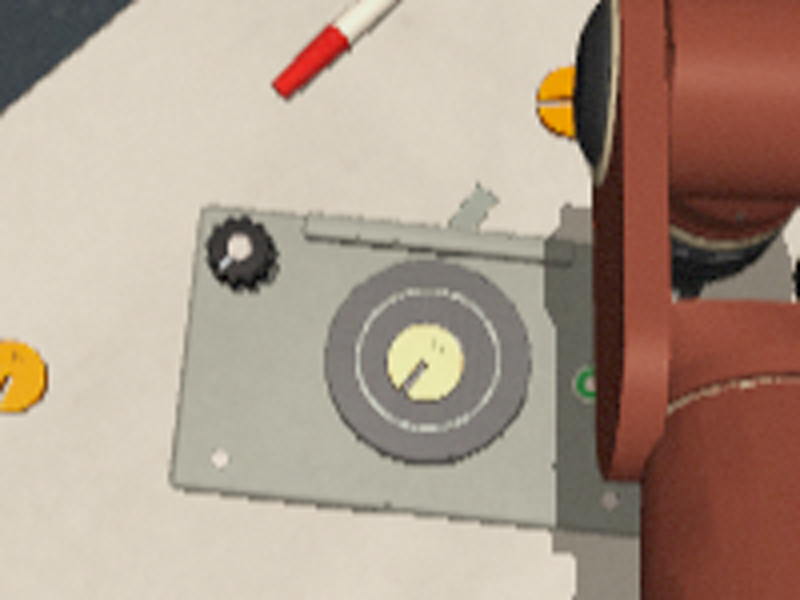

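The left index line has turned a further 20° or so, now ending near (222,266) in the crop. The base and mass are where they were. Now the same check on the right screw.

```bash
python3 -m jog '{"offset":[[0.015,0.005,-0.3],[0,0,-0.3],[0,0,-0.3],[0,0,-0.25],[0,0,-0.15],[0,0,-0.05],[0,0,0],[0,0,0]],"angular":[[0,0,0],[0,0,0],[0,0,0],[0,0,0],[0,0,0],[0,0,0],[0,0,0],[0,0,0]],"jaw":[46,46,46,46,46,46,36,33]}'; python3 -c "
from h import *
show()";python3 -m jog '{"offset":[[0,0,0],[0,0,0],[0,0,0]],"angular":[[0,0,0],[0,0,0],[0,0,0]],"jaw":[31,31,31]}'; python3 -c "
from h import *
show()"
```

```text
time: 24.6
tool_pos: [0.5246, 0.0486, 0.0451]
tool_rot: [0.435, -0.435, 0.557, -0.557]
contact_force: [-0.2, 1.2, -0.4]
gripper_width: 0.385
t 24.60 tcp [0.5246 0.0486 0.0451] yfin [-0.  0. -1.] jawyaw -14.05 deg F [-0.21  1.18 -0.42] T [ 0.038  0.157 -0.017] w 32.9 mm j [-0.049  0.015  1.983  0.     1.144  0.196]
time: 24.9
tool_pos: [0.5241, 0.0488, 0.045]
tool_rot: [0.435, -0.435, 0.558, -0.557]
contact_force: [-5.4, 0.2, 2.5]
gripper_width: 0.366
t 24.90 tcp [0.5241 0.0488 0.045 ] yfin [-0.001  0.    -1.   ] jawyaw -14.04 deg F [-5.38  0.16  2.49] T [0.215 0.868 0.065] w 31.2 mm j [-0.049  0.014  1.984  0.     1.145  0.196]
```

```bash
python3 -m jog '{"offset":[[-0.022,0,0.005],[0,0,0],[0,0,0]],"angular":[[0,0,0],[0,0,0],[0,0,0]],"jaw":[24,24,24]}'; python3 -c "
from h import *
show()"; python3 -m jog '{"offset":[[0,0,0],[0,0,0]],"angular":[[0,0,0],[0,0,0]],"jaw":[24,24]}'; python3 -c "
from h import *
show()"
```

```text
time: 25.2
tool_pos: [0.5238, 0.0488, 0.0454]
tool_rot: [-0.435, 0.435, -0.557, 0.557]
contact_force: [-2.8, 2.5, 1.4]
gripper_width: 0.335
t 25.20 tcp [0.5238 0.0488 0.0454] yfin [ 0.001  0.    -1.   ] jawyaw -14.05 deg F [-2.76  2.53  1.42] T [0.334 0.403 0.005] w 28.6 mm j [-0.049  0.012  1.986  0.     1.143  0.196]
time: 25.4
tool_pos: [0.5238, 0.0488, 0.0454]
tool_rot: [-0.435, 0.435, -0.557, 0.557]
contact_force: [-2.8, 2.7, 2.4]
gripper_width: 0.34
t 25.40 tcp [0.5238 0.0488 0.0454] yfin [ 0.001  0.    -1.   ] jawyaw -14.05 deg F [-2.81  2.66  2.37] T [0.45  0.402 0.012] w 29.0 mm j [-0.049  0.012  1.986  0.     1.143  0.196]
```

Hand force is about 2 N upward. Now I'll back off in steps.

```bash
python3 -m jog '{"offset":[[-0.008,0.006,0],[0,0,0],[0,0,0]],"angular":[[0,0,1],[0,0,1],[0,0,0]],"jaw":[24,24,24]}'| grep -E "force|pos"; python3 -m jog '{"offset":[[0,0,0],[0,0,0]],"angular":[[0,0,1],[0,0,0]],"jaw":[24,24]}'| grep -E "force|pos"; python3 -m jog '{"offset":[[0,0,0],[0,0,0]],"angular":[[0,0,1],[0,0,0]],"jaw":[24,24]}'| grep -E "force|pos"; python3 -m jog '{"offset":[[0,0,0],[0,0,0]],"angular":[[0,0,1],[0,0,0]],"jaw":[24,24]}'| grep -E "force|pos"; python3 -m jog '{"offset":[[0,0,0],[0,0,0]],"angular":[[0,0,1],[0,0,0]],"jaw":[24,24]}'| grep -E "force|pos"; python3 -m jog '{"offset":[[0,0,0],[0,0,0]],"angular":[[0,0,1],[0,0,0]],"jaw":[24,24]}'| grep -E "force|pos"; python3 -c "
from h import *
show()"
```

```text
tool_pos: [0.5237, 0.0487, 0.0451]
contact_force: [1.1, -0.2, -0.2]
tool_pos: [0.5237, 0.0487, 0.045]
contact_force: [1.3, 0.8, -2.1]
tool_pos: [0.5236, 0.0487, 0.045]
contact_force: [2.5, 0.1, -3.4]
tool_pos: [0.5236, 0.0487, 0.045]
contact_force: [3.1, 1.2, -1.3]
tool_pos: [0.5235, 0.0487, 0.0451]
contact_force: [2.7, 0.0, -2.9]
tool_pos: [0.5235, 0.0487, 0.0451]
contact_force: [2.4, -0.0, -3.3]
t 26.70 tcp [0.5235 0.0487 0.0451] yfin [ 0.001 -0.    -1.   ] jawyaw 27.70 deg F [ 2.41 -0.03 -3.33] T [-0.071 -0.545  0.056] w 28.7 mm j [-0.049  0.011  1.987 -0.     1.143 -0.532]
```

The right force levels off at about −2.7 N after 17–20° of backing off. Correcting for the hand holding the knob 0.5 mm high adds 12°, which puts lift-off at about 30°, matching the left. I'll return it and release.

```bash
python3 -m jog '{"offset":[[0,0,0],[0,0,0],[0,0,0],[0,0,0],[0,0,0],[0,0,0],[0,0,0],[0,0,0],[0,0,0]],"angular":[[0,0,-1],[0,0,-1],[0,0,-1],[0,0,-1],[0,0,-1],[0,0,-1],[0,0,-1],[0,0,0],[0,0,0]],"jaw":[24,24,24,24,24,24,24,24,24]}';python3 -c "
from h import *
show()"; python3 -m jog '{"offset":[[0,0,0],[0,0,0],[0,0,0],[0,0,0.4],[0,0,0.4],[0,0,0.4],[0,0,0.6],[0,0,0.6],[0,0,0.6]],"angular":[[0,0,0],[0,0,0],[0,0,0],[0,0,0],[0,0,0],[0,0,0],[0,0,0],[0,0,0],[0,0,0]],"jaw":[34,44,46,46,46,46,46,46,46]}';  python3 -c "
from h import *
show()"
```

```text
time: 27.6
tool_pos: [0.5236, 0.0489, 0.0456]
tool_rot: [-0.435, 0.435, -0.557, 0.558]
contact_force: [2.1, 0.3, 0.3]
gripper_width: 0.335
t 27.60 tcp [0.5236 0.0489 0.0456] yfin [ 0.001 -0.    -1.   ] jawyaw -14.09 deg F [2.06 0.25 0.31] T [-0.044 -0.456 -0.027] w 28.6 mm j [-0.049  0.011  1.986 -0.     1.143  0.197]
time: 28.5
tool_pos: [0.5226, 0.0489, 0.1959]
tool_rot: [0.435, -0.435, 0.558, -0.557]
contact_force: [0.4, 0.1, 0.2]
gripper_width: 0.54
t 28.50 tcp [0.5226 0.0489 0.1959] yfin [-0.001 -0.    -1.   ] jawyaw -14.05 deg F [0.39 0.13 0.2 ] T [-0.019 -0.054  0.037] w 46.2 mm j [-0.049 -0.164  1.881 -0.     1.426  0.197]
```

```bash
python3 -m jog '{"offset":[[-0.2,-0.5,0.2],[-0.2,-0.5,0.2],[-0.2,-0.5,0.2],[-0.2,-0.5,0],[-0.2,-0.5,0],[0,0,0]],"angular":[[0,0,0],[0,0,0],[0,0,0],[0,0,0],[0,0,0],[0,0,0]],"jaw":[46,46,46,46,46,46]}';  python3 -c "
from h import *
for n in ('top','side'):
    a=manip.grab_frame(n); cv2.imwrite('pics/%s7full.png'%n,a);b=a[110:260,230:430] if n=='top' else a[40:160,240:400]
    cv2.imwrite('pics/%s7.png'%n,cv2.resize(b,None,fx=4 if n=='top' else 5,fy=4 if n=='top' else 5,interpolation=cv2.INTER_CUBIC))
r=lambda f:cv2.imread('pics/'+f,0).astype(np.float32)
def sh(a,b,y0,y1,x0,x1):
    A,B=a[y0:y1,x0:x1],b[y0:y1,x0:x1];w=cv2.createHanningWindow((x1-x0,y1-y0),cv2.CV_32F);return cv2.phaseCorrelate(A,B,w)
a,b=r('top0.png'),r('top7full.png')
print(sh(a,b,150,255,265,360),sh(a,b,175,225,310,365),'bystanders',sh(a,b,230,290,160,205),sh(a,b,160,200,425,462))
show()
"
```

```text
time: 29.1
tool_pos: [0.4721, -0.078, 0.225]
tool_rot: [-0.434, 0.434, -0.558, 0.558]
contact_force: [0.1, 0.9, -1.3]
gripper_width: 0.538
((-0.033291140218494775, 0.21089223005571966), 0.9246221177371932) ((0.053740195702161486, 0.17518311197759573), 0.9589805812835693) bystanders ((0.48634665615493944, 0.020851813158909493), 0.9968185288817795) ((-0.10841992276289858, -0.13969067678925384), 0.8672512009739876)
t 29.20 tcp [ 0.4729 -0.0762  0.2249] yfin [-0.     0.001 -1.   ] jawyaw -14.12 deg F [0.3  0.12 0.22] T [-0.025 -0.039 -0.037] w 46.0 mm j [-0.316 -0.305  1.949  0.     1.498 -0.069]
```

View pics/top7full.png

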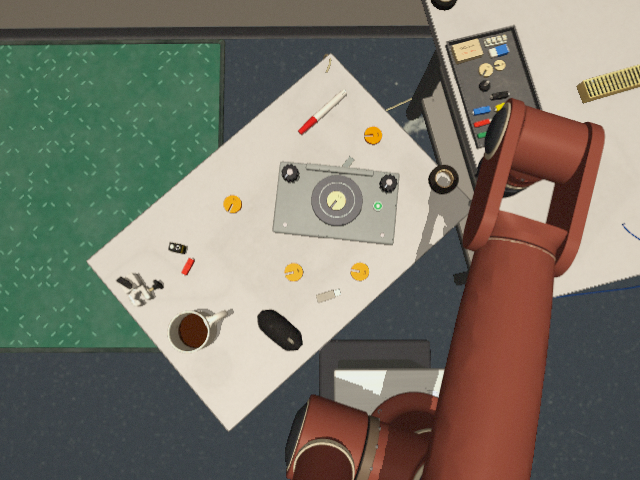

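View pics/side7.png

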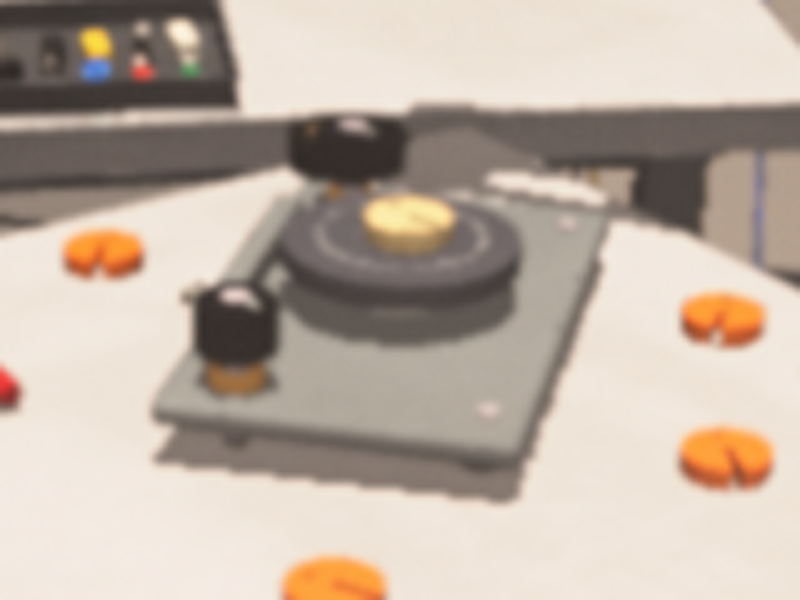

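The final pictures show the base, mass, tape, battery, adapter and orange pieces in place, with the base shifted about 0.2 px (0.4 mm). The arm is clear of everything, so I'm handing in.

```bash
python3 -c "
from plant import manip
print(manip.job_done())"
```

```text
the job is handed in; nothing more can be done
None
```

I turned both screws clockwise until their feet touched the table, then about 0.7 rad further each, and handed the job in at about 29 s with the arm clear. In total the left knob turned about 123° and the right about 110°.

- **Load on the screw feet:** I turned each screw back until its force levelled off, then returned it. With the other screw loaded, each foot lifts off after about 0.5 rad, so each carries roughly 4 N by estimate.
- **Uncertainty:** force noise of about ±0.7 N leaves roughly ±0.1 rad on each touch-down point. On the right, the rise after touch-down was 11 to 17 N per rad, less than the stated 18. I put that down to the arm giving a little and the left foot unloading.
- **Rubber feet:** I could not see directly that none of them lifted. I infer it from the screw loads.
- **Base and mass:** the last pictures show both shifted by about 0.2 pixel, or 0.4 mm.
- **Bystanders:** the tape roll also matched to within about 0.2 pixel. The battery and adapter patch differed by 0.5 pixel between pictures. I think that is the arm's shadow leaving it, because the arm never went near them after the start.

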